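Stow the dough scraper in the narrowest rack slot that takes it

TASK

Take the dough scraper out of its wooden dock and put it away in the graduated rack, standing in the narrowest slot that lets its blade go all the way down to the rack floor, about centred across the rack. The rack's sliding comb may be set anywhere, so try the slots gently one after another from the narrow end and never force the blade into one that is too tight. Let go of the scraper once it stands fully home, and do not disturb the bell, the cup and the card reader.

Things in the scene. Friction and masses are not known exactly. Their poses are not given: they have to be found in the camera images.
- scraper_handle (a point): Centre of the dark wooden handle of the dough scraper (loose, about 0.15 kg). Scraper axes: z up from blade to handle, x along handle and blade, y through the thickness. Handle 92 (x) x 24 (y) x 34 (z) mm, its underside 17 mm below this point. Under it a stiff white plastic blade, 80 wide (x), 6 thick (y), reaching 75 mm below this point; its bottom edge is fully rounded (radius 3 mm). The scraper has a mass of 100 to 200 g.
- scraper_foot (a point): Middle of the blade's bottom edge, 75 mm below the handle's centre along the scraper's z. Same axes.
- scraper: The whole dough scraper; origin and axes as scraper_foot.
- dock: Fixed wooden block, 100 (x) x 60 (y) x 31 (z) mm, origin at the centre of its underside. The scraper starts standing loosely in its one slot, which runs along x: 9 mm wide, 25 mm deep, floor 6 mm up.
- rack: Fixed graduated rack, base 100 (x) x 124 (y) mm, origin at the centre of its underside, z up. Five slots run along x, open at both ends, between six rows of square-edged aluminium teeth 9 mm thick. Teeth tops 45 mm, slot floor 10 mm above the underside: slots are 35 mm deep. In each row, fixed teeth stand at the outer thirds and one tooth of a sliding comb in the middle (x = -14 to 14 mm).
- slot_1 (a point): Slot at the +y end, with the narrowest gap between fixed teeth, 5 mm: never takes the blade. The point lies on the fixed teeth's face that bounds the gap on its -y side, level with the teeth tops, x = 0 (at y = +38 mm of the rack). Axes as the rack's.
- slot_2 (a point): Next slot: gap between fixed teeth 7.5 mm. Point on the face that bounds it on its -y side, level with the teeth tops (rack y = +21.5 mm). Its clear space runs from this face to +y, and is the gap less the comb's shift.
- slot_3 (a point): Next slot: gap between fixed teeth 10 mm. Point on the face that bounds it on its -y side, level with the teeth tops (rack y = +2.5 mm). Its clear space runs from this face to +y, and is the gap less the comb's shift.
- slot_4 (a point): Next slot: gap between fixed teeth 12.5 mm. Point on the face that bounds it on its -y side, level with the teeth tops (rack y = -19 mm). Its clear space runs from this face to +y, and is the gap less the comb's shift.
- slot_5 (a point): Next slot: gap between fixed teeth 15 mm. Point on the face that bounds it on its -y side, level with the teeth tops (rack y = -43 mm). Its clear space runs from this face to +y, and is the gap less the comb's shift.
- clamp_screw (a point): Head of a tiny dark clamp screw on the rack's -x ledge, 13 mm above the underside; it hardly moves (under 0.5 mm) with the comb and is not to be touched. The comb is shifted to -y by 0 to 8 mm, different each time and clamped; it narrows every slot from its +y side by the shift. The first slot, from slot_1 on, that is wider than the blade takes it with 0 to 2.5 mm to spare: it must be felt.
- counter_bell: Bystander: bell, 85 mm across, 60 high, origin under its centre.
- espresso_cup_1: Bystander: white espresso cup, 59 x 83 x 52 mm, origin under its centre.
- card_reader: Bystander: black card reader, 148 x 68 x 27 mm, origin under its centre.
Things that resemble listed ones, but are neither listed nor needed, are in the scene too. Leave any green or pink look-alike of the scraper alone.

How it is judged:
On the way:
1. the scraper is lifted clear out of the dock (z of scraper_foot in the frame of dock above 0.033 m), for 0.1 s.
At the end, for the whole second after the job is handed in: The scraper stands upright (within 0.15 rad) and at rest in the narrowest slot that takes its blade (where the fit is within 0.8 mm of none, the next wider slot counts too), its foot within 4 mm of the slot floor and within 20 mm of the rack's middle along the slot (((y of scraper_foot in the frame of rack between 0.023 and 0.0275 m and y of clamp_screw in the frame of rack between -9e-05 and 9e-05 m) or (y of scraper_foot in the frame of rack between 0.004 and 0.011 m and y of clamp_screw in the frame of rack between -0.000215 and -3.5e-05 m) or (y of scraper_foot in the frame of rack between -0.0175 and -0.008 m and y of clamp_screw in the frame of rack between -0.00034 and -0.00016 m) or (y of scraper_foot in the frame of rack between -0.0415 and -0.0295 m and y of clamp_screw in the frame of rack between -0.000465 and -0.000285 m)) and z of scraper_foot in the frame of rack between 0.005 and 0.014 m and x of scraper_foot in the frame of rack between -0.02 and 0.02 m and angle between scraper_handle's own z axis and vertical below 0.15 rad and linear speed of scraper below 0.02 m/s); the robot touches nothing.
It fails at once if the scraper is forced: contact forces on the rack add up to more than 60 N (contact force between scraper and rack above 60 N).
It fails at once if the bell is pushed more than 30 mm from its place (distance of counter_bell from where it was at the start of the episode above 0.03 m).
It fails at once if the cup is pushed more than 30 mm from its place (distance of espresso_cup_1 from where it was at the start of the episode above 0.03 m).
It fails at once if the card reader is pushed more than 30 mm from its place (distance of card_reader from where it was at the start of the episode above 0.03 m).
It also fails if it takes over 61 s, if anything falls off the work surface, if the arm or the gripper's body presses on something with over 40 N, if the wrist force passes 120 N, or if a joint passes its speed limit or range.

ROBOT

A 7-joint arm with a two-finger parallel gripper is mounted at the origin on a cart in front of the work surface, level with it; the furniture and walls round the work are solid. World frame = base frame: x ahead of the robot, y to its left, z up, the work surface at z = 0. Lengths are in m, angles in rad, forces in N, time in s.
With the tool pointing down it reaches from about 0.4 to 0.85 m from the base axis. Payload 6.9 kg.
Tool frame: the origin (TCP) lies midway between the tips of the shut fingers; the grasp point (between the pads) lies manip.pinch_z behind it (manip.pinch_z is the distance from the TCP to the grasp point, in m); z points along the fingers, y is the line along which they close (so a half turn about z gives the same grasp; the last joint's range is limited). The gripper opens to 85 mm and grips with 20 to 120 N. Pads are 22 mm wide; open, the fingers measure 114 mm over their backs; the gripper's body (76 mm by 85 mm) begins 54 mm behind the grasp point. The pads swing forward as they close: fully open they stand 13 mm farther back than shut.
Start: joints at [-1.038, 0.507, -0.238, 1.5, 0.126, 1.149, -0.155], TCP at [0.259, 0.569, 0.231] pointing down, gripper open.
Joint ranges: [-3.08, 3.08], [-0.24, 2.05], [-1.43, 1.35], [0, 2.5], [-1.52, 4.66], [0.17, 1.96], [-2.89, 2.89]. Speed limits (rad/s): [2.39, 2.39, 3.14, 3.14, 3.14, 3.14, 3.14].

INTERFACE

Orientations are given as [roll, pitch, yaw] about the fixed x, y, z axes, in that order (R = Rz(yaw) Ry(pitch) Rx(roll)).
In Python, from cell import readout, eyes, workorder, manip gives the robot as it stands.
- The arm moves only by the tool jog_arm, never from a script. Its argument "motion" is a list of rows, each a list of 5 numbers: the opening, from 0 (shut) to 1 (fully open), then the shift along the tool's x, y, z each as a share of 20 mm, from -1 to 1, then the turn about the tool's z as a share of 0.08 rad, from -1 to 1. In form: [[fingers, dx, dy, dz, turn], ...]. A call has 1 to 20 rows; each row shifts and turns the commanded pose from where the row before left it, along the tool's axes as they then stand; what a row does not reach is not made up. A row lasts 1/12 s, in which the tool goes at most 41.7 mm and 7.16 degrees, less where a joint would pass 70% of its speed; a pose out of reach is approached as far as the arm can. A call with a number of a shift or a turn outside -1 to 1 is refused whole. A call with a gripper value outside its range is refused whole. The fingers move at their own pace and stop on an object; "force" is the grip in N (left out, the last holds). Time passes only in rows, so rows that do not move let the fingers close. It gives the time, the measured TCP pose, the force, the opening and the grip force at its end, in the units of the state.
- readout.get_obs(): the state, without advancing time (a new reading comes with each control period).
- eyes.camera(name): name is "scene" or "top" or "wrist"; returns (picture, depth): 384x512x3 uint8, blue, green, red; 384x512 float32, m along the optical axis (not along the pixel's ray), 0 where there is no reading.
- eyes.camera_model(name): a dict with "intrinsics" (3x3 intrinsics, pixels), "T" (4x4, takes a point from camera to world coordinates). Camera axes: x right, y up, looking along -z (the intrinsics and any distortion apply to the point x, -y, -z); pixel columns grow to the right and rows downward; lengths in m; the calibration is good to about 2 mm. A picture is of the moment at which its call begins: read the wrist's pose just before it. camera_model takes no time and is no camera call; for the wrist camera it gives the pose at the moment of the call.
- workorder.finish_job(): hands the job in; it is judged then, once.
The state is a dict: "time_s": time; "joints": joint angles; "joint_velocities": joint speeds; "effort": joint torques, N m; "ee_pos": TCP position; "eef_rot": TCP orientation; "wrist_force": force on the tool from outside, world axes, zero at the start; "torque": the same for the moment, N m; "grip_width": finger opening in m; "grip_force": force on a finger pad.
Only numpy, scipy, OpenCV 4.12 (cv2) and the standard library are available. Lean on these libraries where they do the work, as an engineer would, in place of code of your own. Each camera call takes 0.05 s, during which the arm holds its last target. There are 200 camera calls.

## Working session

There is one attempt and no reset: what is moved stays moved. The work goes in short steps, Python scripts to look and compute and a tool call to move; the robot and the scene stay as the last step left them, time stands still between calls to the robot, and variables do not carry over. Pictures are saved under pics/ and viewed, at most 10 in all, crops included, and the job is handed in when it is done.

Besides the shell and the picture viewer there is one more tool, called after "Emit:" in YAML: its name, and indented under it one key for each argument. jog_arm: Moves the arm, as the interface text tells. Its arguments: {"type":"object","properties":{"motion":{"type":"array","items":{"type":"array","items":{"type":"number"}}},"force":{"type":"number"}},"required":["motion"]}

```bash
mkdir -p pics; ls; cat > h.py <<'E'
import numpy as np, cv2
from cell import readout, eyes, workorder, manip
def grab(n,tag):
    m=eyes.camera_model(n); p,d=eyes.camera(n)
    cv2.imwrite(f'pics/{tag}.png',p); np.savez(f'pics/{tag}.npz',d=d,K=m['intrinsics'],T=m['T'],p=p)
    return p,d,m
def load(tag):
    z=np.load(f'pics/{tag}.npz'); return z['p'],z['d'],dict(intrinsics=z['K'],T=z['T'])
def world(d,m):
    K=np.array(m['intrinsics']);T=np.array(m['T']);h,w=d.shape
    u,v=np.meshgrid(np.arange(w),np.arange(h))
    x=(u-K[0,2])/K[0,0]*d; y=(v-K[1,2])/K[1,1]*d
    return np.stack([x,-y,-d],-1)@T[:3,:3].T+T[:3,3]
E
python3 - <<'E'
from h import *
print(readout.get_obs(), manip.pinch_z, [k for k in dir(manip) if k[0]!='_'])
a=grab('scene','scene0'); b=grab('top','top0')
for x in (a,b): print(x[2])
E
```

```text
pics
{'time_s': 0.0, 'joints': array([-1.0385245 ,  0.50833745, -0.23752218,  1.50113305,  0.12571271,
        1.14891093, -0.15478358]), 'joint_velocities': array([-0.00040801, -0.00094483, -0.00025226, -0.00099654, -0.00067826,
       -0.00095293, -0.00063635]), 'effort': array([ 5.70736174e-04, -6.20600796e+01, -2.18738459e+00, -2.49645030e+01,
        1.23746210e-02,  1.20296192e-02, -1.91621886e-06]), 'ee_pos': array([0.25857603, 0.56844564, 0.23042976]), 'eef_rot': array([-3.13979547e+00,  4.81357717e-05,  2.71485756e+00]), 'wrist_force': array([-0.60844753, -0.46510042,  0.32514001]), 'torque': array([-0.03641303,  0.0190702 ,  0.00481802]), 'grip_force': 0.0, 'grip_width': 0.08536541085485194} 0.0187 ['MotionError', 'pinch_z']
{'intrinsics': array([[492.49335225,   0.        , 247.64430957],
       [  0.        , 492.49335225, 197.71631581],
       [  0.        ,   0.        ,   1.        ]]), 'T': array([[ 0.73658881, -0.51870799,  0.43402645,  1.1499041 ],
       [ 0.67606642,  0.58296374, -0.45065228, -0.64465074],
       [-0.01926475,  0.62537613,  0.78008562,  1.22584591],
       [ 0.        ,  0.        ,  0.        ,  1.        ]])}
{'intrinsics': array([[410.92666665,   0.        , 253.06721823],
       [  0.        , 410.92666665, 198.55587542],
       [  0.        ,   0.        ,   1.        ]]), 'T': array([[ 0.02284428,  0.99524967, -0.09463735,  0.36178755],
       [-0.99973332,  0.02242136, -0.00552991,  0.01086536],
       [-0.00338174,  0.09473843,  0.99549646,  1.50664474],
       [ 0.        ,  0.        ,  0.        ,  1.        ]])}
```

View pics/top0.png

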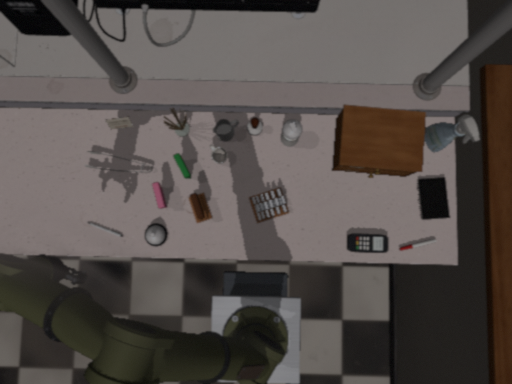

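View pics/scene0.png

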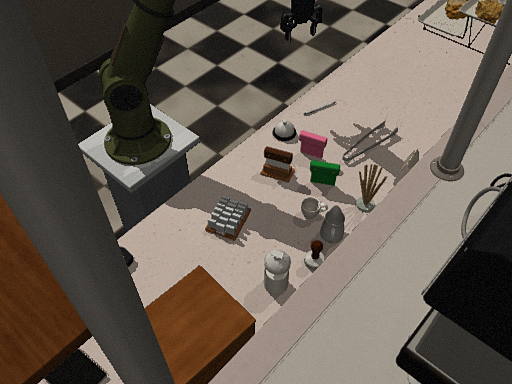

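Top view: pink look-alike at (158,195), green look-alike at (182,165), and a dark wooden handle over a block at (200,207), which is the one described. Rack at (270,203), bell (155,234), cup about (218,153), reader (368,243). I'll check this with a close crop and measure.

```bash
python3 - <<'E'
from h import *
p,d,m=load('scene0'); q,e,n=load('top0')
a=cv2.resize(p[135:245,195:335],(700,550),interpolation=cv2.INTER_CUBIC)
cv2.imwrite('pics/c1.png',np.clip(a*1.3,0,255).astype(np.uint8))
for nm,dd,mm,im,box in (('top',e,n,q,(170,180,310,240)),('scene',d,m,p,(195,135,335,245))):
    W=world(dd,mm); x0,y0,x1,y1=box
    w=W[y0:y1,x0:x1].reshape(-1,3); c=im[y0:y1,x0:x1].reshape(-1,3).astype(int)
    for lab,zr,ymin,ymax in (('handle',(.085,.105),.05,.25),('block',(.026,.036),.05,.25),('teeth',(.040,.05),-.15,.05),('base',(.006,.02),-.15,.05)):
        s=(w[:,2]>zr[0])&(w[:,2]<zr[1])&(w[:,1]>ymin)&(w[:,1]<ymax)&(w[:,0]>.3)
        if s.sum()<5: print(nm,lab,s.sum());continue
        r=cv2.minAreaRect((w[s][:,:2]*1000).astype(np.float32)); print(nm,lab,s.sum(),r,w[s].mean(0).round(4),c[s].mean(0))
E
```

```text
top handle 185 ((468.10577392578125, 211.55438232421875), (91.28231811523438, 23.329923629760742), 20.28730583190918) [0.4676 0.211  0.0961] [19.61621622 30.08108108 49.25945946]
top block 51 ((470.67901611328125, 200.1024169921875), (90.78721618652344, 22.755159378051758), 9.081226348876953) [0.4701 0.2001 0.0306] [19.66666667 32.60784314 50.88235294]
top teeth 295 ((483.6119079589844, -41.769432067871094), (84.90544128417969, 108.18792724609375), 18.590307235717773) [ 0.4817 -0.0369  0.0443] [89.50508475 88.49491525 90.48474576]
top base 437 ((467.28839111328125, -45.482147216796875), (185.8674774169922, 219.36648559570312), 89.26508331298828) [ 0.4808 -0.0416  0.01  ] [58.11670481 61.98169336 70.77803204]
scene handle 243 ((604.6961669921875, 192.2191925048828), (106.72372436523438, 361.03472900390625), 74.71658325195312) [0.4891 0.2074 0.0939] [22.98765432 38.96296296 53.83127572]
scene block 264 ((611.7664184570312, 184.42507934570312), (112.0253677368164, 366.4427490234375), 73.9417724609375) [0.5679 0.1747 0.0306] [53.86742424 65.46969697 77.53030303]
scene teeth 456 ((482.0482482910156, -43.96417999267578), (87.57037353515625, 112.00894165039062), 19.390087127685547) [ 0.4815 -0.0398  0.044 ] [125.56578947 129.61842105 130.39473684]
scene base 278 ((485.8786315917969, -51.07183837890625), (192.77880859375, 373.578369140625), 87.65878295898438) [ 0.5067 -0.057   0.0111] [42.88848921 55.32374101 71.25179856]
```

View pics/c1.png

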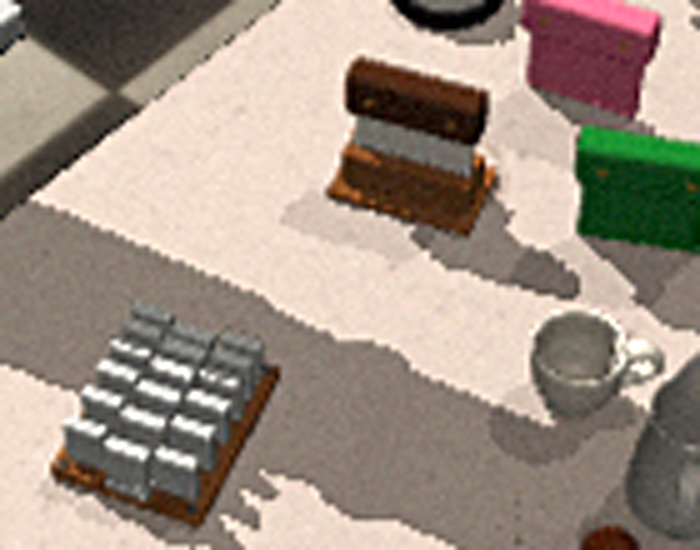

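The crop confirms the dark-brown scraper standing in its wooden dock. The rack teeth are at lower left, with the comb shifted toward world -y, so rack +y lies at about 109°. Both axes sit at about 20°.

Emit:
jog_arm:
  motion:
    - [1,-1,-0.7,0,0]
    - [1,-1,-0.7,0,0]
    - [1,-1,-0.7,0,0]
    - [1,-1,-0.7,0,0]
    - [1,-1,-0.7,0,0]
    - [1,-1,-0.7,0,0]
    - [1,-1,-0.7,0,0]
    - [1,-1,-0.7,0,0]
    - [1,-1,-0.7,0,0]
    - [1,-1,-0.7,0,0]
    - [1,-1,-0.7,0,0]
    - [1,-1,-0.7,0,0]
    - [1,-1,-0.7,0,0]
    - [1,-1,-0.7,0,0]
    - [1,-1,-0.7,0,0]
    - [1,-1,-0.7,0,0]
    - [1,-1,-0.7,0,0]
    - [1,0,0,0,0]

```text
time_s: 1.6
ee_pos: [0.4721, 0.2061, 0.2309]
eef_rot: [-3.139, 0.002, 2.708]
wrist_force: [0.5, -0.7, 0.4]
grip_width: 0.0858
grip_force: 0.0
```

Emit:
jog_arm:
  motion:
    - [1,0,0,0,-0.97]
    - [1,0,0,0,-0.97]
    - [1,0,0,0,-0.97]
    - [1,0,0,0,-0.97]
    - [1,0,0,0,-0.97]
    - [1,0,0,0,-0.97]
    - [1,0,0,0,-0.97]
    - [1,0,0,0,-0.97]
    - [1,0,0,0,-0.97]
    - [1,0,0,0,-0.97]
    - [1,0,0,0,0]
    - [1,0,0,0,0]

```text
time_s: 2.6
ee_pos: [0.4695, 0.2116, 0.2311]
eef_rot: [3.141, -0.001, -2.795]
wrist_force: [0.1, -0.6, -1.4]
grip_width: 0.0857
grip_force: 0.0
```

```bash
cat >> h.py <<'E'
def delta(target,yaw_deg):
    """remaining tool-frame move in mm and turn in units"""
    o=readout.get_obs(); y=o['eef_rot'][2]; w=np.array(target)-o['ee_pos']
    X=np.array([np.cos(y),np.sin(y)]);Y=np.array([np.sin(y),-np.cos(y)])
    t=(np.deg2rad(yaw_deg)-y+np.pi/2)%np.pi-np.pi/2
    print('t',o['time_s'],'pos',o['ee_pos'].round(4),'rot',o['eef_rot'].round(4),'dx,dy,dz mm',np.round([1e3*X@w[:2],1e3*Y@w[:2],-1e3*w[2]],1),'units',np.round([50*X@w[:2],50*Y@w[:2],-50*w[2]],2),'turn units',round(-t/.08,2),'F',o['wrist_force'].round(1),'gw',round(o['grip_width'],4))
E
python3 - <<'E'
from h import *
p,d,m=grab('wrist','w1'); W=world(d,m); print(m['T'].round(3))
s=(W[...,2]>.085)&(W[...,2]<.11)&(abs(W[...,0]-.468)<.09)&(abs(W[...,1]-.21)<.09); print(s.sum(),W[s].mean(0))
if s.sum()>5: print(cv2.minAreaRect((W[s][:,:2]*1000).astype(np.float32)))
delta([.468,.2115,.06],20.3)
E
```

```text
[[-0.34  -0.901 -0.27   0.4  ]
 [ 0.941 -0.325 -0.098  0.186]
 [ 0.    -0.287  0.958  0.375]
 [ 0.     0.     0.     1.   ]]
2316 [0.46238015 0.21143375 0.09820759]
((464.8701171875, 211.91787719726562), (90.55994415283203, 23.84589385986328), 20.67616081237793)
t 2.65 pos [0.4695 0.2115 0.2311] rot [ 3.1415e+00 -5.0000e-04 -2.7951e+00] dx,dy,dz mm [  1.5   0.5 171.1] units [0.07 0.02 8.55] turn units -0.1 F [-0.4  1.   0.3] gw 0.0853
```

View pics/w1.png

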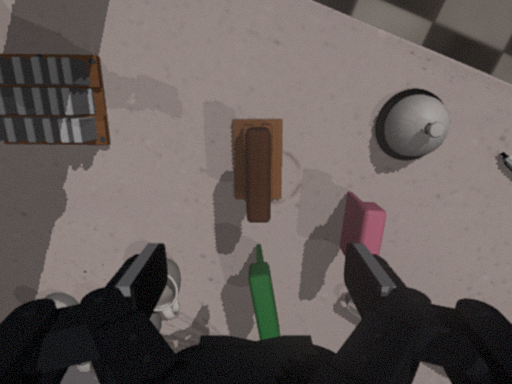

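Close view: brown handle at (259,174) on its dock, green look-alike behind it at (262,290), pink at (362,220), rack at left (50,100). The measured handle is 90.6 x 23.8 mm with its top at 98 mm, which matches the description. Descending to grasp.

Emit:
jog_arm:
  motion:
    - [1,0.18,0.09,1,-0.14]
    - [1,0,0,1,0]
    - [1,0,0,1,0]
    - [1,0,0,1,0]
    - [1,0,0,1,0]
    - [1,0,0,1,0]
    - [1,0,0,1,0]
    - [1,0,0,0.8,0]
    - [1,0,0,0.6,0]
    - [1,0,0,0,0]
    - [0,0,0,0,0]
    - [0,0,0,0,0]
    - [0,0,0,0,0]
    - [0,0,0,0,0]
    - [0,0,0,0,0]
    - [0,0,0,0,0]
    - [0,0,0,0,0]
    - [0,0,0,0,0]
  force: 50

```text
time_s: 4.15
ee_pos: [0.4661, 0.2123, 0.064]
eef_rot: [3.141, 0.001, -2.781]
wrist_force: [-0.7, 0.2, 6.0]
grip_width: 0.0232
grip_force: 49.3
```

Emit:
jog_arm:
  motion:
    - [0,0,0,-0.3,0]
    - [0,0,0,-0.6,0]
    - [0,0,0,-1,0]
    - [0,0,0,-1,0]
    - [0,0,0,-1,0]
    - [0,0,0,-1,0]
    - [0,0,0,-1,0]
    - [0,0,0,-1,0]
    - [0,0,0,0,0]

```text
time_s: 4.9
ee_pos: [0.4671, 0.2128, 0.2051]
eef_rot: [3.141, 0.006, -2.781]
wrist_force: [-0.4, 0.6, -1.1]
grip_width: 0.0235
grip_force: 49.0
```

```bash
python3 - <<'E'
from h import *
delta([.483,-.043,.20],19.5)
E
```

```text
t 4.9 pos [0.4671 0.2128 0.2051] rot [ 3.1412  0.0058 -2.7813] dx,dy,dz mm [  75.3 -245.     5.1] units [  3.77 -12.25   0.26] turn units 0.25 F [-0.4  0.6 -1.1] gw 0.0235
```

Emit:
jog_arm:
  motion:
    - [0,0.5,-0.95,0,0.25]
    - [0,0.5,-0.95,0,0]
    - [0,0.5,-0.95,0,0]
    - [0,0.5,-0.95,0,0]
    - [0,0.5,-0.95,0,0]
    - [0,0.5,-0.95,0,0]
    - [0,0.5,-0.95,0,0]
    - [0,0.3,-0.95,0,0]
    - [0,0,0,0,0]
    - [0,0,0,0,0]
    - [0,0,0,0,0]

```text
time_s: 5.82
ee_pos: [0.4451, 0.0437, 0.2011]
eef_rot: [3.141, -0.0, -2.801]
wrist_force: [-0.4, 0.4, -1.5]
grip_width: 0.0232
grip_force: 49.2
```

```bash
python3 - <<'E'
from h import *
delta([.483,-.043,.20],19.5)
p,d,m=grab('wrist','w2'); W=world(d,m)
s=(W[...,2]>.041)&(W[...,2]<.049)&(abs(W[...,0]-.483)<.1)&(abs(W[...,1]+.043)<.1)
P=W[s]; r=cv2.minAreaRect((P[:,:2]*1000).astype(np.float32)); print(len(P),P.mean(0),r)
cv2.imwrite('pics/w2big.png',cv2.resize(p,(768,576)))
E
```

```text
t 5.8167 pos [0.4451 0.0437 0.2011] rot [ 3.1411e+00 -3.0000e-04 -2.8012e+00] dx,dy,dz mm [ -6.8 -94.4   1.1] units [-0.34 -4.72  0.05] turn units 0.0 F [-0.4  0.4 -1.5] gw 0.0232
4408 [ 0.47864986 -0.03778146  0.04544701] ((481.8202209472656, -41.05149841308594), (85.54932403564453, 109.47332000732422), 19.064802169799805)
```

View pics/w2big.png

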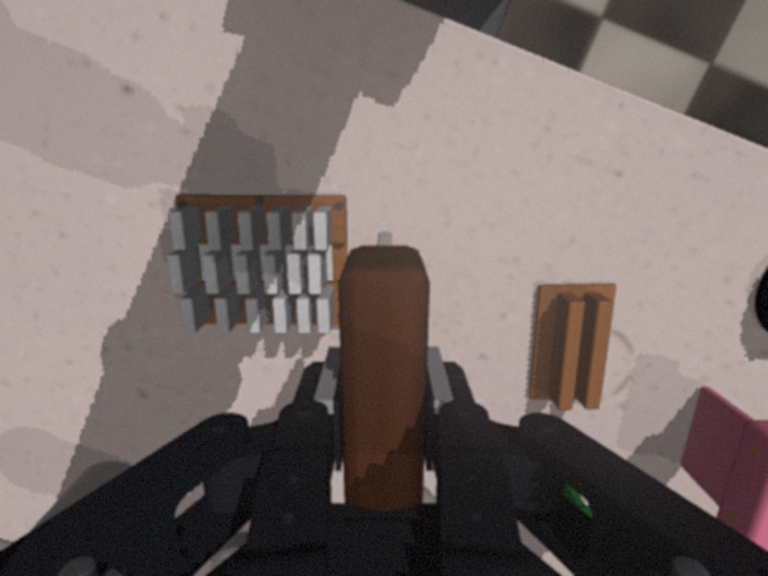

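Wrist view: rack teeth at (250,270) with the middle comb row shifted left (rack -y), the scraper handle held at (385,380), and the dock empty at (572,345). Next I'll fit the rack template and the held handle to the depth.

```bash
cat > fit.py <<'E'
from h import *
from scipy.optimize import minimize
Y=[(43,52),(29,38),(12.5,21.5),(-6.5,2.5),(-28,-19),(-52,-43)]
def model(x,y,s):
    g=lambda v,a,b:1/(1+np.exp(-(v-a)/.3))/(1+np.exp(-(b-v)/.3))
    g=lambda v,a,b:np.clip(np.minimum(v-a,b-v)/.8+.5,0,1)
    m=np.zeros_like(x); xo=g(x,-42.5,-14)+g(x,14,42.5); xc=g(x,-14,14)
    for a,b in Y: m=np.maximum(m,np.maximum(xo*g(y,a,b),xc*g(y,a-s,b-s)))
    return m
def fit(W,c0):
    P=W.reshape(-1,3)*1000; k=(np.hypot(P[:,0]-c0[0],P[:,1]-c0[1])<85)&(P[:,2]<55)&(P[:,2]>-5); P=P[k]
    lab=(P[:,2]>42).astype(float)
    def cost(q):
        t=np.deg2rad(q[2]); dx,dy=P[:,0]-q[0],P[:,1]-q[1]
        return np.mean((model(np.cos(t)*dx+np.sin(t)*dy,-np.sin(t)*dx+np.cos(t)*dy,q[3])-lab)**2)
    best=None
    for s in (1,3,5,7):
        for dy in (-3,1,5):
            r=minimize(cost,[c0[0],c0[1]+dy,19.2,s],method='Nelder-Mead',options=dict(initial_simplex=np.array([c0[0],c0[1]+dy,19.2,s])+np.vstack([np.zeros(4),np.diag([3,3,1,1.5])]),maxiter=500))
            if best is None or r.fun<best.fun: best=r
    return best.x.round(2),round(best.fun,4)
if __name__=='__main__':
    for n in ('w2','scene0','top0'):
        p,d,m=load(n); W=world(d,m); print(n,fit(W,(483,-40)))
    p,d,m=load('w2'); W=world(d,m)
    s=(abs(W[...,2]-.235)<.006)&(np.hypot(W[...,0]-.445,W[...,1]-.044)<.08)
    dark=p.max(2)<0
    y=-2.8012; X=np.array([np.cos(y),np.sin(y)]);Yv=np.array([np.sin(y),-np.cos(y)])
    q=(W[s][:,:2]-[.4451,.0437])@np.array([X,Yv]).T*1000
    print(s.sum(),W[s][:,2].mean(),np.percentile(q,[1,5,50,95,99],axis=0).round(1))
    # handle edges per x bin
    for a in range(-10,60,10):
        k=(q[:,0]>a)&(q[:,0]<a+10); 
        if k.sum()>20: print(a,np.percentile(q[k,1],[2,98]).round(1))
E
python3 fit.py
```

```text
w2 (array([481.52, -39.1 ,  19.19,   5.01]), np.float64(0.0697))
scene0 (array([477.61, -38.67,  19.84,   4.3 ]), np.float64(0.1416))
top0 (array([483.72, -39.69,  18.94,   5.  ]), np.float64(0.0741))
10408 0.23536098768945363 [[-25.2 -17.4]
 [-20.9 -12. ]
 [ 12.    0.1]
 [ 43.9  11.8]
 [ 46.1  16.9]]
-10 [-13.   12.8]
0 [-22.6  22.1]
10 [-17.4  17.1]
20 [-11.4  11.3]
30 [-11.3  11.4]
40 [-10.6  10.7]
```

Rack fit: centre (481.5,-39.1) mm, yaw 19.2°, comb shift about 5 mm. That predicts slot_4, with slots 2 and 3 too tight. I'll feel them gently in order, starting with slot_2.

```bash
cat >> h.py <<'E'
def rk(y,z,x=0,c=(481.5,-39.1),yaw=19.2):
    t=np.deg2rad(yaw); delta([(c[0]+x*np.cos(t)-y*np.sin(t))/1e3,(c[1]+x*np.sin(t)+y*np.cos(t))/1e3,z],yaw)
E
python3 -c "
from h import *
rk(24.8,.106)"
```

```text
t 5.8667 pos [0.4451 0.0441 0.2011] rot [ 3.1411e+00 -1.0000e-04 -2.8002e+00] dx,dy,dz mm [ -6.6 -65.8  95.1] units [-0.33 -3.29  4.76] turn units 0.08 F [-0.1  0.7 -1.4] gw 0.0232
```

Emit:
jog_arm:
  motion:
    - [0,-0.33,-0.8,0,0.08]
    - [0,0,-0.8,0,0]
    - [0,0,-0.8,0,0]
    - [0,0,-0.6,0,0]
    - [0,0,-0.29,0.6,0]
    - [0,0,0,1,0]
    - [0,0,0,1,0]
    - [0,0,0,1,0]
    - [0,0,0,0.5,0]
    - [0,0,0,0.3,0]
    - [0,0,0,0.2,0]
    - [0,0,0,0,0]
    - [0,0,0,0,0]
    - [0,0,0,0,0]

```text
time_s: 7.03
ee_pos: [0.4737, -0.0166, 0.1099]
eef_rot: [-3.141, 0.001, -2.807]
wrist_force: [-0.0, -1.1, -0.9]
grip_width: 0.0234
grip_force: 49.3
```

```bash
python3 -c "
from h import *
rk(24.8,.106)"
```

```text
t 7.0333 pos [ 0.4737 -0.0166  0.1099] rot [-3.1411e+00  1.2000e-03 -2.8075e+00] dx,dy,dz mm [0.  1.  3.9] units [0.   0.05 0.2 ] turn units -0.01 F [-0.  -1.1 -0.9] gw 0.0234
```

Emit:
jog_arm:
  motion:
    - [0,0,0.05,0.1,0]
    - [0,0,0,0.1,0]
    - [0,0,0,0.05,0]
    - [0,0,0,0.05,0]
    - [0,0,0,0.05,0]
    - [0,0,0,0,0]
    - [0,0,0,0,0]

```text
time_s: 7.62
ee_pos: [0.4729, -0.0157, 0.1029]
eef_rot: [-3.141, 0.0, -2.808]
wrist_force: [-1.7, -0.2, 7.9]
grip_width: 0.0234
grip_force: 50.6
```

Emit:
jog_arm:
  motion:
    - [0,0,0,0.05,0]
    - [0,0,0,0.03,0]
    - [0,0,0,0,0]

```text
time_s: 7.87
ee_pos: [0.4731, -0.0156, 0.1026]
eef_rot: [-3.141, 0.001, -2.808]
wrist_force: [-5.0, 1.1, 25.2]
grip_width: 0.0231
grip_force: 53.0
```

Slot_2 is blocked at the tooth tops, as predicted. Next, slot_3.

Emit:
jog_arm:
  motion:
    - [0,0,0,-0.3,0]
    - [0,0,0,0,0]
    - [0,0,-0.5,0,0]
    - [0,0,-0.47,0,0]
    - [0,0,0,0,0]
    - [0,0,0,0,0]
    - [0,0,0,0,0]

```text
time_s: 8.45
ee_pos: [0.479, -0.0343, 0.1063]
eef_rot: [3.141, -0.001, -2.808]
wrist_force: [-0.8, 0.1, -0.8]
grip_width: 0.0235
grip_force: 49.2
```

```bash
python3 -c "
from h import *
rk(5.7,.1025)"
```

```text
t 8.45 pos [ 0.479  -0.0343  0.1063] rot [ 3.1411e+00 -7.0000e-04 -2.8085e+00] dx,dy,dz mm [-0.8  0.3  3.8] units [-0.04  0.02  0.19] turn units -0.02 F [-0.8  0.1 -0.8] gw 0.0235
```

Emit:
jog_arm:
  motion:
    - [0,0,0,0.1,0]
    - [0,0,0,0.05,0]
    - [0,0,0,0.05,0]
    - [0,0,0,0.05,0]
    - [0,0,0,0,0]
    - [0,0,0,0,0]

```text
time_s: 8.95
ee_pos: [0.4793, -0.0342, 0.1018]
eef_rot: [-3.141, 0.0, -2.808]
wrist_force: [-0.4, -1.4, 1.0]
grip_width: 0.0235
grip_force: 49.6
```

Emit:
jog_arm:
  motion:
    - [0,0,0,0.05,0]
    - [0,0,0,0.03,0]
    - [0,0,0,0,0]
    - [0,0,0,0,0]

```text
time_s: 9.28
ee_pos: [0.4796, -0.0342, 0.1009]
eef_rot: [-3.141, 0.001, -2.808]
wrist_force: [-0.9, -0.6, 8.8]
grip_width: 0.0236
grip_force: 50.9
```

Emit:
jog_arm:
  motion:
    - [0,0,-0.03,0,0]
    - [0,0,0,0,0]
    - [0,0,0,0,0]

```text
time_s: 9.53
ee_pos: [0.4796, -0.0344, 0.1009]
eef_rot: [-3.141, 0.001, -2.807]
wrist_force: [-2.0, 0.2, 9.2]
grip_width: 0.0235
grip_force: 50.8
```

Emit:
jog_arm:
  motion:
    - [0,0,-0.03,0,0]
    - [0,0,0,0,0]
    - [0,0,0,0,0]

```text
time_s: 9.78
ee_pos: [0.4797, -0.0345, 0.1009]
eef_rot: [3.141, 0.001, -2.807]
wrist_force: [-2.4, 1.8, 11.0]
grip_width: 0.0236
grip_force: 50.8
```

Emit:
jog_arm:
  motion:
    - [0,0,0.09,0,0]
    - [0,0,0,0,0]
    - [0,0,0,0,0]

```text
time_s: 10.03
ee_pos: [0.4796, -0.0342, 0.1009]
eef_rot: [-3.14, 0.001, -2.808]
wrist_force: [-1.1, -3.1, 8.7]
grip_width: 0.0233
grip_force: 50.5
```

Emit:
jog_arm:
  motion:
    - [0,0,0.03,0,0]
    - [0,0,0,0,0]
    - [0,0,0,0,0]

```text
time_s: 10.28
ee_pos: [0.4795, -0.0341, 0.1009]
eef_rot: [-3.14, 0.001, -2.808]
wrist_force: [-0.7, -4.4, 7.9]
grip_width: 0.0234
grip_force: 50.5
```

Slot_3: the blade sinks only about 2 mm, wedges, and is held on both sides, so the slot is too tight. Next, slot_4.

Emit:
jog_arm:
  motion:
    - [0,0,0,-0.3,0]
    - [0,0,0,0,0]
    - [0,0,-0.54,0,0]
    - [0,0,-0.54,0,0]
    - [0,0,0,0,0]
    - [0,0,0,0,0]
    - [0,0,0,0,0]

```text
time_s: 10.87
ee_pos: [0.4856, -0.0535, 0.1058]
eef_rot: [3.141, -0.001, -2.808]
wrist_force: [0.5, 0.1, -0.8]
grip_width: 0.0235
grip_force: 49.5
```

```bash
python3 -c "
from h import *
rk(-15.1,.1025)"
```

```text
t 10.8667 pos [ 0.4856 -0.0535  0.1058] rot [ 3.1411e+00 -6.0000e-04 -2.8083e+00] dx,dy,dz mm [-0.8 -0.2  3.3] units [-0.04 -0.01  0.16] turn units -0.02 F [ 0.5  0.1 -0.8] gw 0.0235
```

Emit:
jog_arm:
  motion:
    - [0,0,0,0.1,0]
    - [0,0,0,0.05,0]
    - [0,0,0,0.05,0]
    - [0,0,0,0.05,0]
    - [0,0,0,0.05,0]
    - [0,0,0,0.05,0]
    - [0,0,0,0,0]
    - [0,0,0,0,0]

```text
time_s: 11.53
ee_pos: [0.4858, -0.0533, 0.099]
eef_rot: [3.142, -0.0, -2.808]
wrist_force: [-0.4, -0.2, -1.7]
grip_width: 0.0237
grip_force: 49.5
```

Emit:
jog_arm:
  motion:
    - [0,0,0,0.05,0]
    - [0,0,0,0.05,0]
    - [0,0,0,0.05,0]
    - [0,0,0,0,0]

```text
time_s: 11.87
ee_pos: [0.4857, -0.0533, 0.0959]
eef_rot: [3.142, -0.0, -2.808]
wrist_force: [0.2, -0.3, -0.2]
grip_width: 0.0237
grip_force: 49.5
```

It goes in freely at 7 mm deep; the floor is expected at TCP z of about 0.068.

Emit:
jog_arm:
  motion:
    - [0,0,0,0.08,0]
    - [0,0,0,0.08,0]
    - [0,0,0,0.08,0]
    - [0,0,0,0.08,0]
    - [0,0,0,0.08,0]
    - [0,0,0,0.08,0]
    - [0,0,0,0,0]

```text
time_s: 12.45
ee_pos: [0.4856, -0.0533, 0.0861]
eef_rot: [3.141, -0.001, -2.808]
wrist_force: [-1.1, -0.1, -0.8]
grip_width: 0.0234
grip_force: 49.5
```

Emit:
jog_arm:
  motion:
    - [0,0,0,0.08,0]
    - [0,0,0,0.08,0]
    - [0,0,0,0.08,0]
    - [0,0,0,0.08,0]
    - [0,0,0,0.08,0]
    - [0,0,0,0.08,0]
    - [0,0,0,0,0]

```text
time_s: 13.03
ee_pos: [0.4857, -0.0533, 0.0765]
eef_rot: [3.141, -0.0, -2.808]
wrist_force: [-0.1, -0.1, -1.8]
grip_width: 0.0236
grip_force: 49.5
```

Emit:
jog_arm:
  motion:
    - [0,0,0,0.06,0]
    - [0,0,0,0.06,0]
    - [0,0,0,0.06,0]
    - [0,0,0,0.04,0]
    - [0,0,0,0.04,0]
    - [0,0,0,0,0]
    - [0,0,0,0,0]

```text
time_s: 13.62
ee_pos: [0.4859, -0.0533, 0.0717]
eef_rot: [-3.142, -0.0, -2.808]
wrist_force: [0.3, -0.4, -0.7]
grip_width: 0.0233
grip_force: 49.5
```

Emit:
jog_arm:
  motion:
    - [0,0,0,0.05,0]
    - [0,0,0,0.05,0]
    - [0,0,0,0.05,0]
    - [0,0,0,0.05,0]
    - [0,0,0,0,0]
    - [0,0,0,0,0]

```text
time_s: 14.12
ee_pos: [0.4859, -0.0533, 0.068]
eef_rot: [-3.141, 0.0, -2.808]
wrist_force: [-1.3, 0.5, 4.5]
grip_width: 0.0234
grip_force: 50.6
```

It is on the floor at the predicted height. Release and retreat.

Emit:
jog_arm:
  motion:
    - [1,0,0,0,0]
    - [1,0,0,0,0]
    - [1,0,0,0,0]
    - [1,0,0,0,0]
    - [1,0,0,0,0]
    - [1,0,0,0,0]
    - [1,0,0,-0.5,0]
    - [1,0,0,-1,0]
    - [1,0,0,-1,0]
    - [1,0,0,-1,0]
    - [1,0,0,-1,0]
    - [1,0,0,-1,0]
    - [1,0,0,-1,0]
    - [1,0,0,-1,0]
    - [1,0,0,0,0]
    - [1,0,0,0,0]
    - [1,0,0,0,0]

```text
time_s: 15.53
ee_pos: [0.4854, -0.0534, 0.2171]
eef_rot: [3.141, -0.001, -2.808]
wrist_force: [0.7, -0.2, 0.3]
grip_width: 0.0853
grip_force: 0.0
```

```bash
python3 - <<'E'
from h import *
p,d,m=grab('wrist','w3'); W=world(d,m)*1e3
s=(W[...,2]>92)&(W[...,2]<112)&(np.hypot(W[...,0]-486,W[...,1]+53)<70); P=W[s]; print(len(P),np.percentile(P[:,2],[5,50,95]),cv2.minAreaRect(P[:,:2].astype(np.float32)))
c=P.mean(0)[:2]-[481.5,-39.1];t=np.deg2rad(19.2);print('rack xy of top pts',c@[np.cos(t),np.sin(t)],c@[-np.sin(t),np.cos(t)])
q,_,_=grab('scene','s3'); a=cv2.resize(q[175:255,185:275],(360,320)); b=cv2.resize(p,(426,320)); cv2.imwrite('pics/v3.png',np.hstack([a,b]))
E
```

```text
2587 [ 99.215112   102.44093683 103.76030405] ((485.7080078125, -55.93172073364258), (90.85723876953125, 24.01552963256836), 19.141826629638672)
rack xy of top pts -4.555419839153406 -17.205792920058947
```

View pics/v3.png

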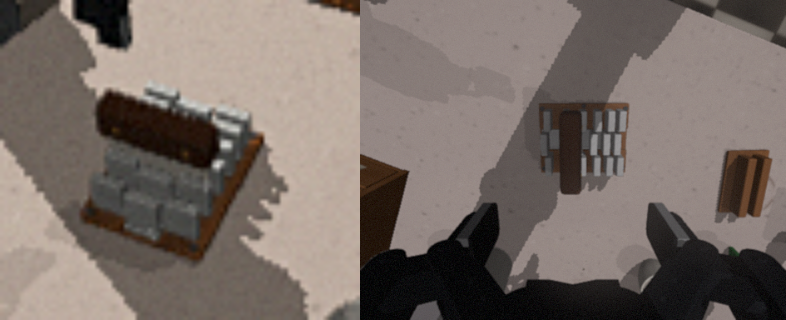

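The handle stands at the right height (top at 102 mm), nearly upright, with two tooth rows on its -y side. That is slot_4, and the dock is empty.

```bash
python3 -c "
from h import *
print(workorder.finish_job())"
```

```text
the job is handed in; nothing more can be done
None
```

The scraper stands fully home in slot_4, released and clear of the gripper, after slots 2 and 3 were felt gently and found too tight; the job is handed in, but `finish_job()` returned no verdict.

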